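# Load the centrifuge in balance

## Task

Load the open centrifuge for a balanced run: take the two white bottles and the two brown bottles from the steel tray and stand each upright in a rotor cup of its own, right down on the cup floor, so that each bottle faces its twin straight across the spindle. Lower them in, do not let them drop. The small vial with the metal cap has no partner: leave it standing in the tray.

Things in the scene. Friction and masses are not known exactly. Their poses are not given: they have to be found in the camera images.
- white_1: White plastic reagent bottle with a blue screw cap, standing upright in the steel tray; one of two alike (same weight, 50 g). 85 mm tall: body 36 mm across up to 66 mm, above it the cap, 24 mm across, from 65 to 85 mm. Origin at the centre of its underside, z up.
- white_2: White plastic reagent bottle with a blue screw cap, standing upright in the steel tray; one of two alike (same weight, 50 g). 85 mm tall: body 36 mm across up to 66 mm, above it the cap, 24 mm across, from 65 to 85 mm. Origin at the centre of its underside, z up.
- amber_1: Brown (amber) reagent bottle with a white screw cap, standing upright in the steel tray; one of two alike (same weight, 50 g). 75 mm tall: body 32 mm across up to 58 mm, above it the cap, 24 mm across, from 57 to 75 mm. Origin at the centre of its underside, z up.
- amber_2: Brown (amber) reagent bottle with a white screw cap, standing upright in the steel tray; one of two alike (same weight, 50 g). 75 mm tall: body 32 mm across up to 58 mm, above it the cap, 24 mm across, from 57 to 75 mm. Origin at the centre of its underside, z up.
- small_vial: Small clear glass vial with a bare metal crimp cap, the only one of its kind, standing in the same tray; 30 mm across, 49 mm tall, cap 21 mm across. Origin at the centre of its underside. Not part of this run. (An open clear jar, 70 mm across, 84 mm tall, also stands in the tray, as a bystander.)
- cup_1: Cup 1 of the rotor: open, smooth steel cup on trunnion pins, able to swing a little. Origin on its centre line at the pins, 93 mm above the worktop; z up, x away from the spindle. Floor 28 mm below the origin, rim 12 mm above; bore 45 mm, flared to 58 at the rim, 65 outside. Straight across the spindle, 150 mm away: cup 3. Neighbours 106 mm away. All cups alike; each takes either kind of bottle.
- cup_2: Cup 2 of the rotor: open, smooth steel cup on trunnion pins, able to swing a little. Origin on its centre line at the pins, 93 mm above the worktop; z up, x away from the spindle. Floor 28 mm below the origin, rim 12 mm above; bore 45 mm, flared to 58 at the rim, 65 outside. Straight across the spindle, 150 mm away: cup 4. Neighbours 106 mm away. All cups alike; each takes either kind of bottle.
- cup_3: Cup 3 of the rotor: open, smooth steel cup on trunnion pins, able to swing a little. Origin on its centre line at the pins, 93 mm above the worktop; z up, x away from the spindle. Floor 28 mm below the origin, rim 12 mm above; bore 45 mm, flared to 58 at the rim, 65 outside. Straight across the spindle, 150 mm away: cup 1. Neighbours 106 mm away. All cups alike; each takes either kind of bottle.
- cup_4: Cup 4 of the rotor: open, smooth steel cup on trunnion pins, able to swing a little. Origin on its centre line at the pins, 93 mm above the worktop; z up, x away from the spindle. Floor 28 mm below the origin, rim 12 mm above; bore 45 mm, flared to 58 at the rim, 65 outside. Straight across the spindle, 150 mm away: cup 2. Neighbours 106 mm away. All cups alike; each takes either kind of bottle.
- centrifuge: White round centrifuge fixed on the worktop, 302 mm across, rim 105 mm high, bowl 260 mm across. Origin on the spindle axis at worktop level; x to its back, where the open lid leans back (hinge 160 mm behind the spindle, top 390 mm high). Low console in front, 205 mm from the spindle. The rotor with its cups turns under a light sideways push; its hub stays below 109 mm.
There are look-alikes about, which are no part of the job. Leave any green or yellow look-alike of the white_1 alone.

How it is judged:
By the outcome, as a careful person would: the job done as asked, in the order asked, and still so for the second after the job is handed in, with the robot touching nothing.
It also fails if it takes over 112 s, if anything falls off the work surface, if the arm or the gripper's body presses on something with over 40 N, if the wrist force passes 120 N, or if a joint passes its speed limit or range.

## Robot

A 6-joint arm with a two-finger parallel gripper is mounted at the origin on the work surface; the furniture and walls round the work are solid. World frame = base frame: x ahead of the robot, y to its left, z up, the work surface at z = 0. Lengths are in m, angles in rad, forces in N, time in s.
With the tool pointing down it reaches from about 0.375 to 0.9 m from the base axis. Payload 3.1 kg.
Tool frame: the origin (TCP) lies at the very end of the fingers, on their centre line; the grasp point (between the pads) lies 19 mm behind it (env.grip_point_offset is the distance from the TCP to the grasp point, in m); z points along the fingers, y is the line along which they close (so a half turn about z gives the same grasp; the last joint's range is limited). The gripper opens to 87 mm and grips with 3 to 60 N. Pads are 19 mm wide; open, the fingers measure 117 mm over their backs; the gripper's body (75 mm by 190 mm) begins 51 mm behind the grasp point.
Start: joints at [-0.917, 0.527, 1.433, -0, 1.181, -0.178], TCP at [0.462, -0.421, 0.223] pointing down, gripper open.
Joint ranges: [-3.08, 3.08], [-0.75, 2.2], [0.22, 2.44], [-1.43, 4.57], [0, 2.65], [-2.85, 2.85]. Speed limits (rad/s): [2.79, 2.79, 3.14, 3.14, 3.14, 3.14].

## Interface

Orientations are given as a rotation vector (axis times angle).
In Python, from rig import env gives the robot as it stands. The module is installed in compiled form; this text tells all that it offers. Calls block until the motion is done:
- env.move_to(position, orientation): joint-space move of the TCP to a pose.
- env.servo_line(position, rotation=None, feed=0.15, force_limit=None): straight line of the TCP; rotation=None keeps the orientation; feed is the mean speed in m/s. With force_limit (N) it stops when the force on the tool has changed by that much, and returns True; else False.
- env.set_joints(angles): joint-space move.
- env.command_gripper(opening, grip_force=None): opening from 0.0 (shut) to 1.0 (fully open); grip_force is the grip in N (None keeps the last); returns when the fingers have stopped.
- env.wait(seconds).
- env.ik(position, orientation): joint angles nearest the present ones, or None.
- env.observe(): the state.
- env.read_camera(name): name is "scene" or "top" or "wrist"; returns a dict with "color" (480x640x3 uint8, blue, green, red), "vfov" (degrees; the focal length in pixels is half the picture's height over the tangent of half this angle, whatever the lens; pixels are square), "cx", "cy" (the principal point, pixels), "world_to_cam" (4x4, takes a point from world to camera coordinates). Camera axes: x right, y up, looking along -z (the intrinsics and any distortion apply to the point x, -y, -z); pixel columns grow to the right and rows downward; lengths in m; the calibration is good to about 2 mm. A picture is of the moment at which its call begins. There is no depth.
A pose or a line that the arm cannot do raises env.IKError and nothing moves.
- env.job_done(): hands the job in; it is judged then, once.
The state is a dict: "clock": time; "q": joint angles; "qvel": joint speeds; "joint_efforts": joint torques, N m; "tcp_pos": TCP position; "tcp_rot": TCP orientation; "ft_force": force on the tool from outside, world axes, zero at the start; "torque": the same for the moment, N m; "width": opening from 0.0 (shut) to 1.0 (fully open); "grasp_force": force on a finger pad.
Only numpy, scipy, OpenCV 4.12 (cv2) and the standard library are available. Lean on these libraries where they do the work, as an engineer would, in place of code of your own. Each camera call takes 0.05 s, during which the arm holds its last target. There are 200 camera calls.

## Working session

There is one attempt and no reset: what is moved stays moved. The work goes in short steps, each a Python script; the robot and the scene stay as the last script left them, time stands still between calls to the robot, and variables do not carry over. Pictures are saved under pics/ and viewed, at most 14 in all, crops included, and the job is handed in when it is done.

```bash
ls; mkdir -p pics; python3 - <<'E'
from rig import env
import cv2,numpy as np
for n in("scene","top"):
    c=env.read_camera(n);cv2.imwrite(f"pics/{n}0.png",c["color"]);print(n,c["vfov"],c["cx"],c["cy"],[k for k in c]);print(np.round(c["world_to_cam"],3))
o=env.observe();print(o["clock"],o["tcp_rot"],o["tcp_pos"])
E
```

```text
pics
scene 53.48363500509723 321.13276350549734 234.31699800970355 ['color', 'vfov', 'cx', 'cy', 'world_to_cam']
[[ 0.77  -0.638  0.012 -0.434]
 [ 0.282  0.357  0.89  -0.233]
 [-0.572 -0.682  0.455 -0.878]
 [ 0.     0.     0.     1.   ]]
top 49.5887613668602 313.3815750301484 242.7534005293063 ['color', 'vfov', 'cx', 'cy', 'world_to_cam']
[[ 2.300e-02 -1.000e+00  4.000e-03 -4.300e-02]
 [ 9.920e-01  2.400e-02  1.260e-01 -5.670e-01]
 [-1.260e-01  1.000e-03  9.920e-01 -1.225e+00]
 [ 0.000e+00  0.000e+00  0.000e+00  1.000e+00]]
0.1 [-2.87195351e+00 -1.26851002e+00  7.34177214e-04] [ 0.4615871  -0.42038783  0.22163717]
```

View pics/scene0.png

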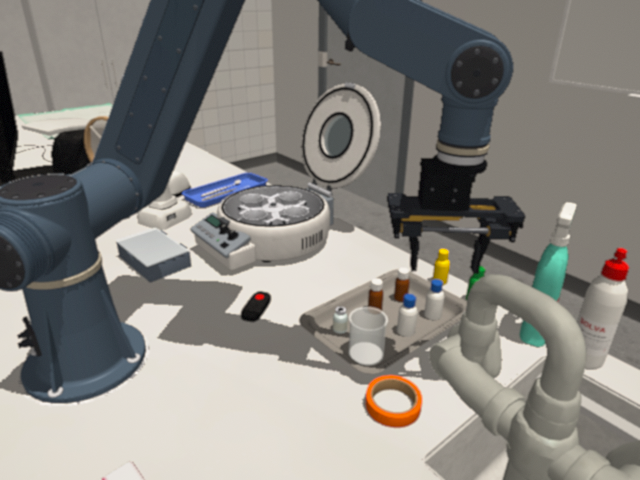

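View pics/top0.png

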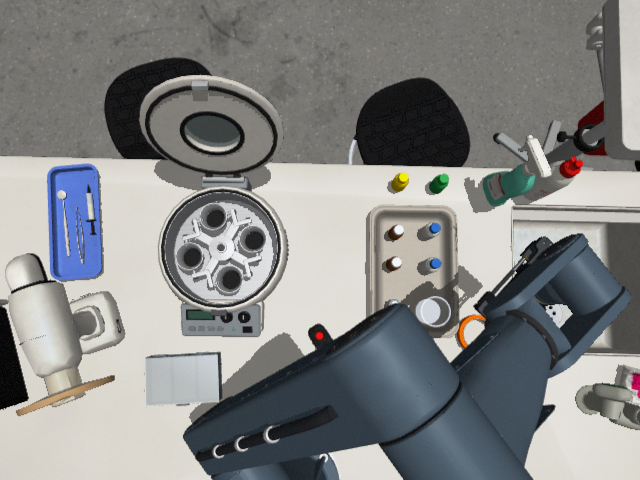

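The scene view shows the tray with two white/blue bottles at (408,315) and (434,300), two amber at (376,295) and (403,285), a vial at (340,320) and a jar at (367,335). The top view has the amber caps at about (397,232) and (393,264), blue caps at (434,229) and (434,265), and the cups around the spindle at (221,247).

```bash
cat > h.py <<'E'
from rig import env
import cv2,numpy as np
from scipy.spatial.transform import Rotation as R
def cam(n):
    c=env.read_camera(n); c["f"]=240/np.tan(np.radians(c["vfov"])/2); return c
def ray(c,u,v):
    T=np.array(c["world_to_cam"]); d=np.array([(u-c["cx"])/c["f"],-(v-c["cy"])/c["f"],-1.])
    return -T[:3,:3].T@T[:3,3], T[:3,:3].T@d
def plane(c,u,v,z):
    o,d=ray(c,u,v); return (o+d*(z-o[2])/d[2])
def proj(c,p):
    q=np.array(c["world_to_cam"])@np.append(p,1.); return c["cx"]-c["f"]*q[0]/q[2], c["cy"]+c["f"]*q[1]/q[2]
def tri(c1,p1,c2,p2):
    o1,d1=ray(c1,*p1);o2,d2=ray(c2,*p2)
    s=np.linalg.lstsq(np.c_[d1,-d2],o2-o1,rcond=None)[0]
    a,b=o1+s[0]*d1,o2+s[1]*d2; return (a+b)/2,np.linalg.norm(a-b)
def down(yaw):  # tool z down, tool y axis at angle yaw in world xy
    y=np.array([np.cos(yaw),np.sin(yaw),0]);z=np.array([0,0,-1.]);x=np.cross(y,z)
    return R.from_matrix(np.c_[x,y,z]).as_rotvec()
def blobs(m,lo,hi):
    n,_,st,ce=cv2.connectedComponentsWithStats(m.astype(np.uint8))
    return [(np.round(ce[i],1).tolist(),int(st[i,4]),st[i,:4].tolist()) for i in range(1,n) if lo<=st[i,4]<=hi]
E
python3 - <<'E'
from h import *
t=cam("top");s=cam("scene")
for n,c in(("top",t),("scene",s)):
    hsv=cv2.cvtColor(c["color"],cv2.COLOR_BGR2HSV);H,S,V=cv2.split(hsv)
    print(n,"blue",blobs((H>100)&(H<125)&(S>150)&(V>60),15,400)) 
    print(n,"white",[b for b in blobs((S<50)&(V>180),20,400) if (360<b[0][0]<460 and 200<b[0][1]<340)])
    print(n,"brown",blobs((H<15)&(S>130)&(V>30)&(V<170),20,400))
a=cv2.resize(t["color"][170:320,150:300],None,fx=3.9,fy=3.9,interpolation=cv2.INTER_CUBIC)
cv2.imwrite("pics/cups.png",a)
b=cv2.resize(t["color"][190:340,360:470],None,fx=3.9,fy=3.9,interpolation=cv2.INTER_CUBIC)
cv2.imwrite("pics/tray.png",b)
for p in [(221,247),(216,217),(254,239),(230,279),(192,257)]: print(np.round(plane(t,*p,0.105),4))
for p in [(397,232),(393,264),(434,229),(434,265)]: print(np.round(plane(t,*p,0.08),4))
E
```

```text
top blue [([67.9, 169.6], 49, [57, 167, 22, 6]), ([87.4, 168.2], 22, [82, 166, 11, 6]), ([52.6, 186.0], 69, [48, 176, 8, 22]), ([53.1, 203.4], 34, [49, 199, 8, 11]), ([53.5, 214.4], 19, [51, 210, 6, 9]), ([82.8, 219.5], 17, [81, 215, 5, 9]), ([53.8, 223.0], 25, [51, 219, 7, 9]), ([434.4, 228.0], 73, [430, 224, 10, 9]), ([53.9, 231.5], 15, [52, 229, 6, 6]), ([54.7, 245.3], 39, [51, 239, 7, 14]), ([55.6, 266.1], 68, [53, 254, 7, 24]), ([435.1, 263.2], 76, [430, 259, 11, 9]), ([79.3, 269.8], 36, [72, 265, 14, 11])]
top white [([395.5, 234.0], 332, [372, 208, 83, 105]), ([370.0, 251.5], 74, [370, 215, 1, 74]), ([453.5, 251.4], 64, [453, 228, 3, 47]), ([450.4, 331.1], 27, [445, 327, 11, 8])]
top brown [([593.6, 116.2], 193, [578, 102, 26, 27]), ([599.7, 150.6], 66, [592, 143, 15, 12]), ([568.0, 167.7], 141, [560, 157, 18, 21]), ([392.8, 234.6], 65, [388, 227, 14, 13]), ([389.7, 265.0], 51, [386, 259, 12, 12]), ([460.6, 332.9], 69, [457, 316, 12, 33])]
scene blue [([436.0, 285.3], 97, [432, 280, 10, 12]), ([408.9, 300.2], 115, [404, 294, 11, 13])]
scene white [([423.9, 269.7], 269, [412, 259, 22, 21]), ([455.6, 286.2], 352, [443, 274, 25, 24]), ([437.6, 296.0], 92, [431, 291, 13, 10]), ([409.8, 311.5], 106, [402, 307, 15, 10]), ([385.1, 317.6], 40, [381, 311, 8, 15])]
scene brown [([615.1, 267.9], 364, [602, 248, 26, 33]), ([400.9, 288.7], 222, [395, 279, 14, 22]), ([375.5, 298.7], 192, [369, 291, 14, 18]), ([259.1, 296.5], 37, [254, 293, 11, 8]), ([382.7, 417.2], 243, [366, 399, 53, 28])]
[0.544  0.1821 0.105 ]
[0.6133 0.1968 0.105 ]
[0.5643 0.1073 0.105 ]
[0.4713 0.1583 0.105 ]
[0.5194 0.2472 0.105 ]
[ 0.5922 -0.2251  0.08  ]
[ 0.5166 -0.216   0.08  ]
[ 0.6014 -0.3121  0.08  ]
[ 0.5165 -0.3116  0.08  ]
```

View pics/cups.png

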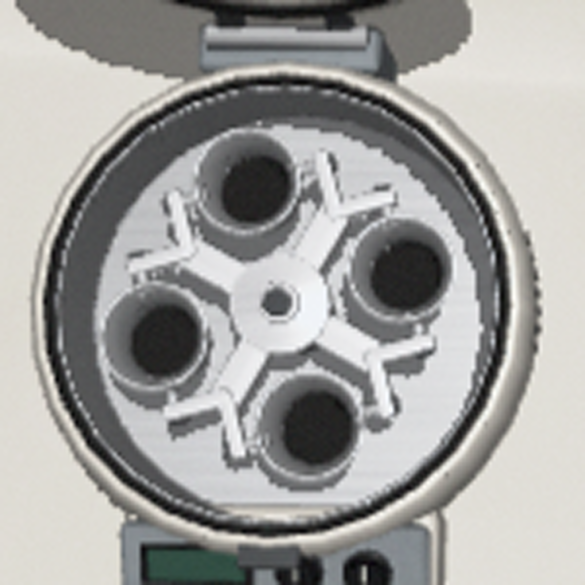

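View pics/tray.png

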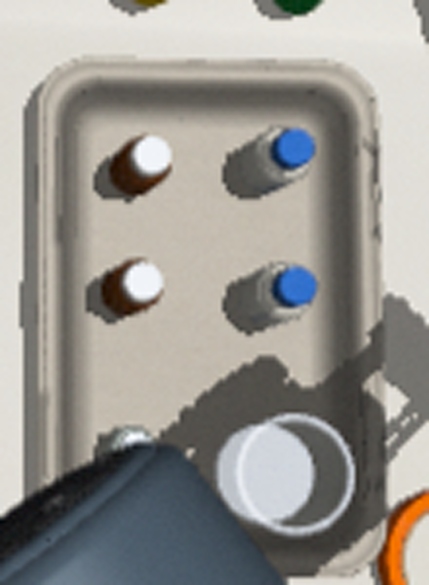

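The cup rims in the crop are at about (247,180), (401,268), (309,426) and (155,335). The spindle is at (279,302). The tray crop shows the caps clearly: blue at (294,149) and (296,285), white at (151,157) and (144,281). Next is a wrist view over the tray and over the rotor.

```bash
python3 - <<'E'
from h import *
t=cam("top");s=cam("scene")
for a,b in [((435.2,228.1),(436,284)),((435.7,263.1),(408.9,298.5))]:
    p,e=tri(t,a,s,b);print(np.round(p,4),round(e,4))
for y in(np.pi/2,-np.pi/2):
    q=env.ik([.555,-.265,.30],down(y)); print(q)
for p in [(.61,.197,.14),(.47,.158,.14)]:
  for y in(np.pi/2,-np.pi/2): print(env.ik(list(p),down(y)))
env.move_to([.50,-.265,.30],down(-np.pi/2))
w=cam("wrist");cv2.imwrite("pics/w1.png",w["color"]);print(w["vfov"],w["cx"],w["cy"]);print(np.round(w["world_to_cam"],3))
for p in [(.592,-.225,.08),(.5166,-.216,.08),(.6014,-.312,.09),(.5165,-.3116,.09)]: print(np.round(proj(w,p)))
print(env.observe()["clock"])
np.save("w1.npy",w,allow_pickle=True)
E
```

```text
[ 0.6038 -0.3149  0.083 ] 0.0017
[ 0.521  -0.3151  0.0834] 0.0009
[-0.62694411  0.4389402   1.36355369  0.          1.33909877 -2.19774043]
[-6.26944108e-01  4.38940199e-01  1.36355369e+00 -4.44089210e-16
  1.33909877e+00  9.43852219e-01]
[ 1.38339090e-01  6.44811402e-01  1.46390899e+00 -4.44089210e-16
  1.03287226e+00 -1.43245724e+00]
[ 1.38339090e-01  6.44811402e-01  1.46390899e+00 -4.44089210e-16
  1.03287226e+00  1.70913542e+00]
[ 9.85289003e-02  4.82651687e-01  1.83378176e+00 -4.44089210e-16
  8.25159210e-01 -1.47226743e+00]
[ 9.85289003e-02  4.82651687e-01  1.83378176e+00 -4.44089210e-16
  8.25159210e-01  1.66932523e+00]
71.47539087279851 319.14721547370266 232.6896786790841
[[ 0.001 -1.     0.002 -0.267]
 [ 0.953  0.    -0.303 -0.415]
 [ 0.303  0.002  0.953 -0.617]
 [ 0.     0.     0.     1.   ]]
[281. 118.]
[276. 187.]
[363. 108.]
[360. 188.]
1.35
```

View pics/w1.png

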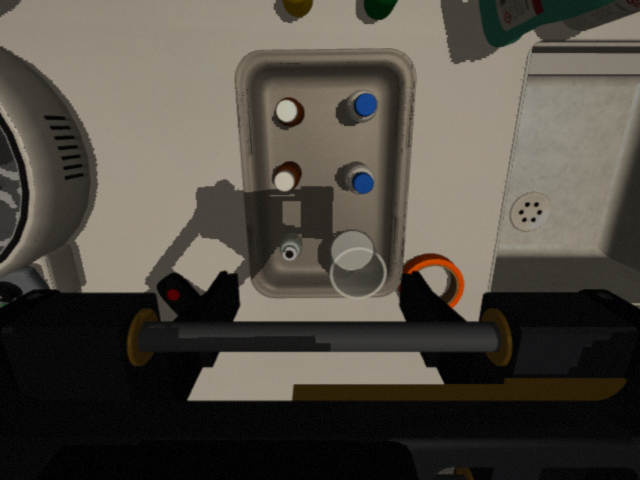

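The wrist view shows the blue cap tops at about (365,104) and (362,183), the amber caps at (287,112) and (284,181), the vial at (290,248) and the jar at (357,265). I'll triangulate the wrist and top views.

```bash
cat >> h.py <<'E'
def caps(c,rois,blue):
    """centre of cap blob nearest each expected pixel"""
    H,S,V=cv2.split(cv2.cvtColor(c["color"],cv2.COLOR_BGR2HSV)); out=[]
    m=((H>100)&(H<125)&(S>150)&(V>60)) if blue else ((S<35)&(V>150))
    for u,v in rois:
        k=np.zeros_like(m); k[int(v)-14:int(v)+15,int(u)-14:int(u)+15]=1
        b=blobs(m&k,15,900); out.append(min(b,key=lambda b:np.hypot(b[0][0]-u,b[0][1]-v)))
    return out
E
python3 - <<'E'
from h import *
w=np.load("w1.npy",allow_pickle=True).item();t=cam("top");s=cam("scene")
print(np.round(proj(t,(.5,-.265,.3))))
cv2.imwrite("pics/top1.png",t["color"])
for blue,rt,rw in((1,[(435,228),(436,263)],[(365,104),(362,183)]),(0,[(398.7,230.3),(396.9,262)],[(287,112),(284,181)])):
    for f in range(2):
        try:
            a=caps(t,[rt[f]],blue)[0];print("t",a)
        except Exception as e: a=(rt[f],0);print("t fail",e)
        b=caps(w,[rw[f]],blue)[0];print("w",b)
        p,e=tri(t,a[0],w,b[0]);print("TRI",np.round(p,4),round(e,4),"plane w",np.round(plane(w,*b[0],.088 if blue else .078),4),"plane t",np.round(plane(t,*a[0],.088 if blue else .078),4))
# tray floor / worktop check: orange ring, vial cap
E
```

```text
[437. 263.]
t ([434.7, 227.8], 69, [430, 224, 10, 8])
w ([365.3, 104.3], 360, [355, 94, 21, 22])
TRI [ 0.6066 -0.3172  0.066 ] 0.0002 plane w [ 0.6052 -0.3144  0.088 ] plane t [ 0.603  -0.3119  0.088 ]
t fail min() iterable argument is empty
w ([362.9, 183.0], 300, [354, 173, 19, 20])
TRI [ 0.5212 -0.3162  0.0809] 0.0001 plane w [ 0.5223 -0.3152  0.088 ] plane t [ 0.5205 -0.3144  0.088 ]
t ([399.5, 226.0], 399, [384, 219, 29, 18])
w ([286.0, 110.5], 310, [277, 101, 19, 20])
TRI [ 0.6016 -0.23    0.0931] 0.0063 plane w [ 0.5994 -0.23    0.078 ] plane t [ 0.607  -0.2313  0.078 ]
t ([393.6, 262.1], 32, [391, 258, 5, 9])
w ([285.7, 175.6], 26, [282, 173, 9, 7])
TRI [ 0.5244 -0.2237  0.0413] 0.0008 plane w [ 0.5292 -0.2276  0.078 ] plane t [ 0.5212 -0.2177  0.078 ]
```

```bash
python3 - <<'E'
from h import *
env.servo_line([.48,.18,.30],feed=.4)
w=cam("wrist");cv2.imwrite("pics/w2.png",w["color"]);np.save("w2.npy",w,allow_pickle=True)
t=cam("top")
P=np.array([plane(t,u/3.9+150,v/3.9+170,.105) for u,v in[(247,180),(401,268),(309,426),(155,335)]])
c=P.mean(0);print(c);d=P-c;print(np.hypot(*d[:,:2].T),np.degrees(np.arctan2(d[:,1],d[:,0])))
for p in P: print(np.round(proj(w,p)))
print(np.round(proj(w,c)),env.observe()["clock"])
E
```

```text
[0.54315222 0.1813642  0.105     ]
[0.07519826 0.07459992 0.07548369 0.07420889] [  16.73470551  -73.08435832 -163.56183679  106.69699862]
[294.  70.]
[386. 124.]
[336. 214.]
[249. 167.]
[316. 146.] 2.8167
```

View pics/w2.png

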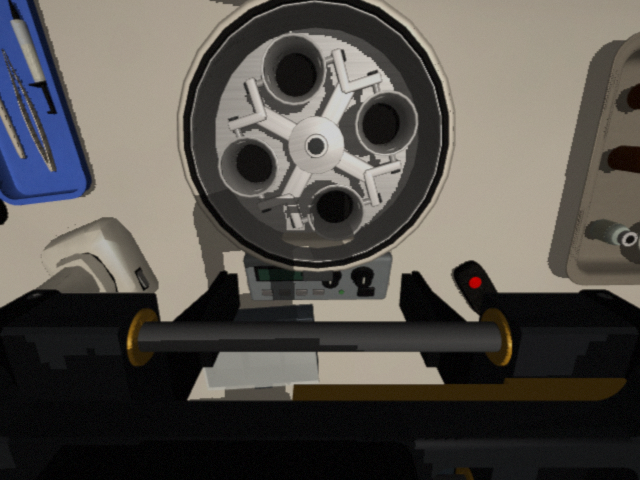

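The wrist view agrees with the top view to about 2 px: spindle at (316,146), cups at (294,67), (387,122), (336,210) and (248,165). The cup radii come out at 75 mm and 90° apart, as given. I'll pick the first white bottle.

```bash
cat >> h.py <<'E'
OPEN=.52
def st(tag):
    o=env.observe();print(tag,"t",round(o["clock"],1),"tcp",np.round(o["tcp_pos"],4),"w",round(o["width"],3),"g",round(o["grasp_force"],1),"ft",np.round(o["ft_force"],1))
    return o
def goto(x,y,z=.24,feed=.4):
    p=env.observe()["tcp_pos"]
    if z-p[2]>.003: env.servo_line([p[0],p[1],z],feed=.2)
    env.servo_line([x,y,z],feed=feed)
def pick(x,y,z):
    env.command_gripper(OPEN,20); goto(x,y,.20)
    env.servo_line([x,y,z+.05],feed=.25)
    if env.servo_line([x,y,z],feed=.08,force_limit=6): st("HIT"); return
    env.command_gripper(0.,20); st("grip")
    env.servo_line([x,y,z+.04],feed=.08); st("lift")
    env.servo_line([x,y,.24],feed=.25)
def lower(x,y,h):
    z=.065+h
    goto(x,y); env.servo_line([x,y,z+.048],feed=.2); st("above")
    r=env.servo_line([x,y,z-.006],feed=.03,force_limit=3); o=st(f"down {r} nominal {z:.3f}"); return o
E
python3 - <<'E'
from h import *
goto(.605,-.3148,.24)
pick(.605,-.3148,.072)
w=cam("wrist");cv2.imwrite("pics/w3.png",w["color"])
E
```

```text
grip t 7.2 tcp [ 0.6052 -0.3149  0.0724] w 0.27 g 20.0 ft [0.5 0.2 1.3]
lift t 7.9 tcp [ 0.605  -0.3148  0.1124] w 0.269 g 20.0 ft [ 0.   0.7 -0.2]
```

View pics/w3.png

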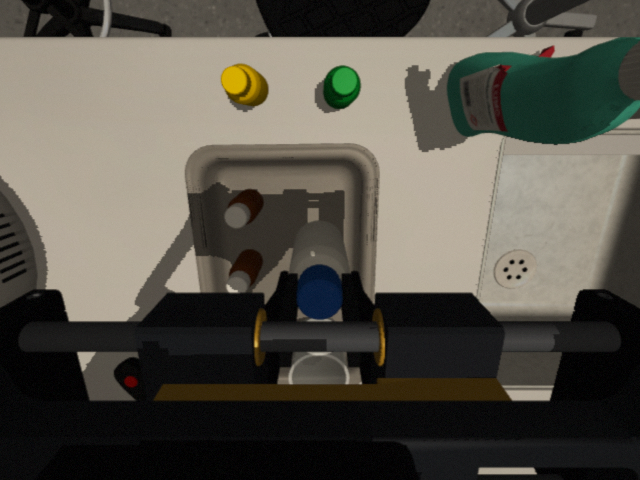

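The blue cap sits upright between the fingers at (320,292), and the body runs towards the camera's nadir. I'll check the offset in the grip and lower it into the far cup.

```bash
python3 - <<'E'
from h import *
w=cam("wrist");H,S,V=cv2.split(cv2.cvtColor(w["color"],cv2.COLOR_BGR2HSV))
m=(H>100)&(H<125)&(S>130)&(V>30);m[:250]=0;m[330:]=0;print(blobs(m,200,9999))
for v in (288,294): print(plane(w,320,v,.256),env.observe()["tcp_pos"])
t=cam("top");cv2.imwrite("pics/t2.png",t["color"])
c=np.array([.5443,.1814]);a=np.radians(16.7);p=c+.075*np.array([np.cos(a),np.sin(a)]);print(p)
lower(*p,.069)
w=cam("wrist");cv2.imwrite("pics/w4.png",w["color"])
E
```

```text
[([319.1, 292.1], 1989, [297, 265, 46, 54])]
[ 0.61288392 -0.31451214  0.256     ] [ 0.60348258 -0.31372308  0.23692984]
[ 0.60967325 -0.31451546  0.256     ] [ 0.60348258 -0.31372308  0.23692984]
[0.61613669 0.20295204]
above t 10.8 tcp [0.6164 0.2016 0.1818] w 0.269 g 20.0 ft [ 0.5 -0.5 -0.3]
down True nominal 0.134 t 12.2 tcp [0.6162 0.203  0.1356] w 0.268 g 20.0 ft [0.2 0.1 4.4]
```

View pics/w4.png

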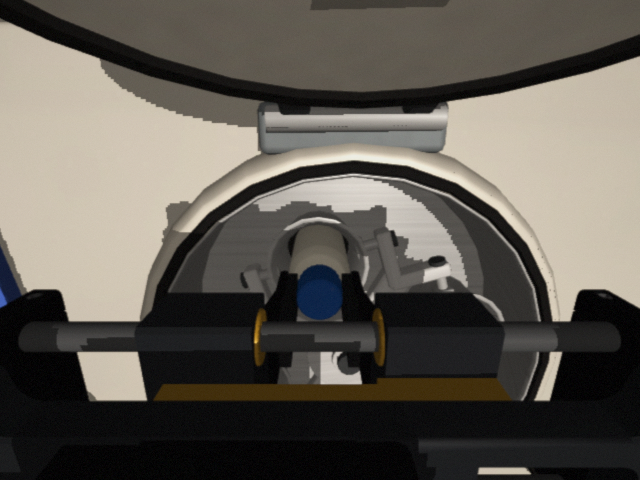

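Contact came at 0.1356, against a nominal 0.134, so the bottle is on the cup floor and it looks centred. I'll release it, pick the second white bottle, and check the rotor from the top view.

```bash
cat >> h.py <<'E'
def release():
    env.command_gripper(.40); env.wait(.2)
    p=env.observe()["tcp_pos"]; env.servo_line([p[0],p[1],p[2]+.04],feed=.1); goto(p[0],p[1]); st("released")
E
python3 - <<'E'
from h import *
release()
goto(.5215,-.315)
pick(.5215,-.315,.072)
t=cam("top");cv2.imwrite("pics/t3.png",cv2.resize(t["color"][170:320,150:300],None,fx=3.9,fy=3.9,interpolation=cv2.INTER_CUBIC))
E
```

```text
released t 14.3 tcp [0.6141 0.2026 0.2381] w 0.398 g 0.0 ft [ 0.1 -0.2 -0. ]
grip t 18.3 tcp [ 0.5217 -0.3151  0.0723] w 0.269 g 20.0 ft [0.4 0.3 1.2]
lift t 18.9 tcp [ 0.5215 -0.315   0.1124] w 0.264 g 20.0 ft [-0.2 -0.2 -0.7]
```

View pics/t3.png

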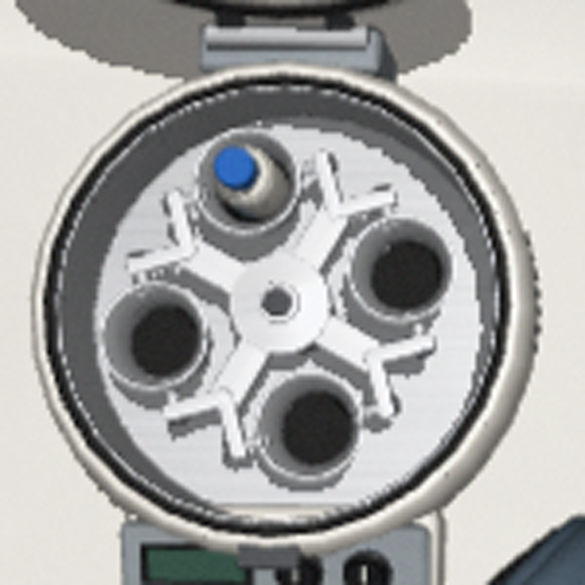

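The rotor has not moved: cups at (401,268), (309,426) and (155,335), with the first bottle standing in the far cup. I'll place the second in the opposite cup, then look at the ambers.

```bash
python3 - <<'E'
from h import *
c=np.array([.5443,.1814]);a=np.radians(16.7+180);p=c+.075*np.array([np.cos(a),np.sin(a)]);print(p)
o=lower(*p,.0705)
if abs(o["tcp_pos"][2]-.1355)<.0035:
    release()
    goto(.47,-.225,.26)
    w=cam("wrist");np.save("w5.npy",w,allow_pickle=True);cv2.imwrite("pics/w5.png",w["color"])
    st("end")
    for q in [(.5994,-.230,.0765),(.522,-.2277,.0765)]: print(np.round(proj(w,q)))
    for i in[0,1]: print(caps(w,[proj(w,[(.5994,-.230,.0765),(.522,-.2277,.0765)][i])],0))
E
```

```text
[0.47246331 0.15984796]
above t 21.4 tcp [0.4727 0.1587 0.1833] w 0.27 g 20.0 ft [ 1.  -0.1  0.6]
down True nominal 0.136 t 22.9 tcp [0.4727 0.1598 0.1356] w 0.269 g 20.0 ft [-0.7  0.7  4.4]
released t 24.9 tcp [0.4706 0.1596 0.2385] w 0.401 g 0.0 ft [ 0.6 -0.7 -0.9]
end t 26.3 tcp [ 0.4695 -0.2227  0.2596] w 0.399 g 0.0 ft [-0.8  0.2  0.1]
[326.  73.]
[323. 157.]
[([326.0, 72.4], 461, [315, 60, 23, 26])]
[([320.6, 156.0], 355, [311, 146, 21, 21])]
```

```bash
test -f pics/w5.png && python3 -c "
import cv2;a=cv2.imread('pics/w5.png')[40:260,200:420];cv2.imwrite('pics/w5c.png',cv2.resize(a,(594,594),interpolation=2))"
```

```text
(no output)
```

View pics/w5c.png

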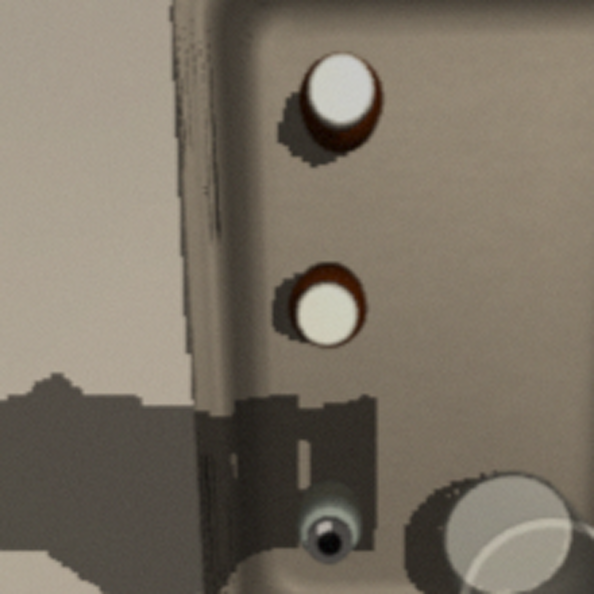

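The crop shows the amber caps unoccluded at (341,90) and (327,314), which is full-image (326,73) and (321,156). The vial is well clear at (329,540).

```bash
python3 - <<'E'
from h import *
w=np.load("w5.npy",allow_pickle=True).item()
A=plane(w,326.1,72.8,.0765);B=plane(w,320.8,156.1,.0765);print(A,B)
goto(A[0],A[1])
pick(A[0],A[1],.0615)
t=cam("top");cv2.imwrite("pics/t4.png",cv2.resize(t["color"][170:320,150:300],None,fx=3.9,fy=3.9,interpolation=cv2.INTER_CUBIC))
np.save("B.npy",B)
E
```

```text
[ 0.59923253 -0.22977101  0.0765    ] [ 0.52249132 -0.22498467  0.0765    ]
grip t 29.3 tcp [ 0.5995 -0.2299  0.0619] w 0.268 g 20.0 ft [-0.3  0.6  2.3]
lift t 30.0 tcp [ 0.5992 -0.2298  0.1019] w 0.271 g 20.0 ft [-0.5  1.  -0.1]
```

View pics/t4.png

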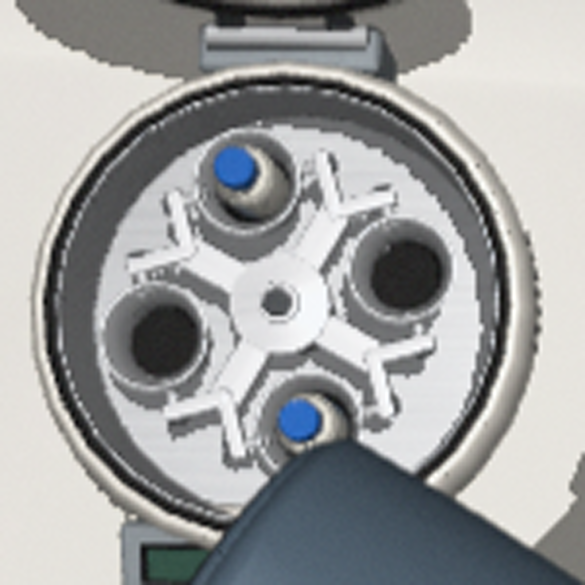

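The rotor is still unmoved and both white bottles are seated, with caps at (235,167) and (299,419). The ambers go to the left and right cups.

```bash
python3 - <<'E'
from h import *
c=np.array([.5443,.1814])
def cup(d): a=np.radians(d); return c+.075*np.array([np.cos(a),np.sin(a)])
o=lower(*cup(106.7),.060)
if abs(o["tcp_pos"][2]-.125)<.0035:
    release()
    B=np.load("B.npy");goto(B[0],B[1]);pick(B[0],B[1],.0615)
    if abs(env.observe()["width"]-.27)<.02:
        t=cam("top");cv2.imwrite("pics/t5.png",cv2.resize(t["color"][170:320,150:300],None,fx=3.9,fy=3.9,interpolation=cv2.INTER_CUBIC))
E
```

```text
above t 32.6 tcp [0.5234 0.2521 0.1731] w 0.27 g 20.0 ft [-0.3 -0.6 -1.1]
down True nominal 0.125 t 34.0 tcp [0.5228 0.2533 0.1251] w 0.267 g 20.0 ft [-0.1 -0.1  4.3]
released t 36.1 tcp [0.5209 0.2527 0.2383] w 0.399 g 0.0 ft [-0.1 -0.3 -1.3]
grip t 40.0 tcp [ 0.5227 -0.2251  0.0618] w 0.266 g 20.0 ft [0.8 0.5 1.8]
lift t 40.7 tcp [ 0.5223 -0.2249  0.1016] w 0.266 g 20.0 ft [ 0.7 -0.2 -0.2]
```

View pics/t5.png

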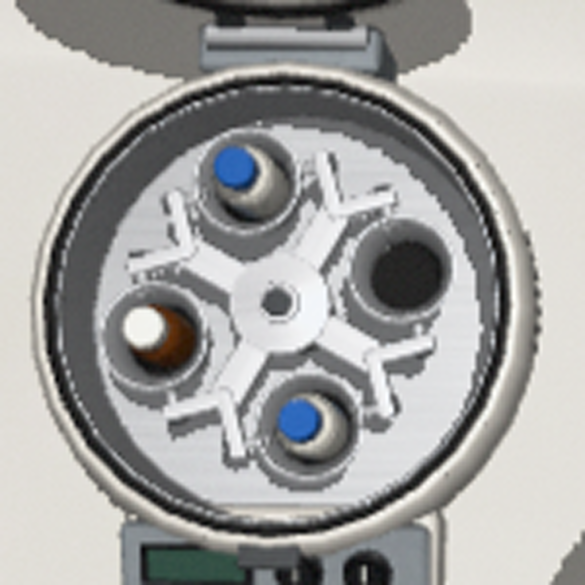

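The first amber stands in the left cup at (145,327), and the empty right cup is still at (401,268). I'll place the last bottle there.

```bash
python3 - <<'E'
from h import *
c=np.array([.5443,.1814]);a=np.radians(-73.3);p=c+.075*np.array([np.cos(a),np.sin(a)])
o=lower(*p,.060)
if abs(o["tcp_pos"][2]-.125)<.0035:
    release(); goto(.5,-.42,.26)
    t=cam("top");cv2.imwrite("pics/t6.png",t["color"][150:450,130:530]);st("end")
E
```

```text
above t 42.9 tcp [0.5661 0.1079 0.173 ] w 0.268 g 20.0 ft [ 0.6 -0.3 -0.3]
down True nominal 0.125 t 44.3 tcp [0.566  0.1095 0.1251] w 0.268 g 20.0 ft [-0.4  0.9  5. ]
released t 46.4 tcp [0.5639 0.1095 0.2383] w 0.399 g 0.0 ft [0.4 0.3 0. ]
end t 48.2 tcp [ 0.5004 -0.4178  0.26  ] w 0.4 g 0.0 ft [-0.8  0.6 -0.6]
```

View pics/t6.png

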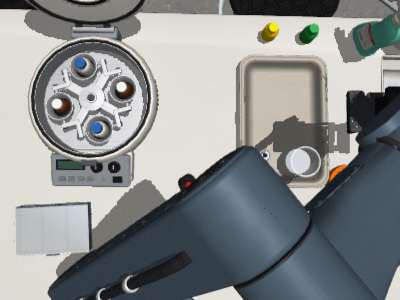

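All four bottles are seated, blue caps opposite each other at (81,63) and (98,128), white caps at (59,104) and (123,88). The vial and jar are still in the tray.

```bash
python3 -c "
from rig import env
print(env.job_done())"
```

```text
the job is handed in; nothing more can be done
None
```

The job is handed in at about 48 s on the robot's clock: both white bottles and both brown bottles were lowered onto the cup floors, each opposite its twin, and the small vial was left standing in the tray.

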